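# Sort the waveguide parts, posts and bracket into their trays

## Task

The antenna measurement is over, so clear the loose hardware off the breadboard into its storage trays: the gold horn and the gold adapter into the white rubber-lined tray, both steel posts into the red tray, and the blue bracket into the yellow tray. Set each one down gently, do not drop it, and leave it standing upright on its own base, flat on the tray's floor, just as it stands now. Leave the lab jack and the screwdriver where they are.

Things in the scene. Friction and masses are not known exactly. Their poses are not given: they have to be found in the camera images.
- horn_mid (a point): Gold horn antenna standing mouth down, flange up, 90 mm tall, 0.15 kg. Mouth 56 (its x) x 42 mm (its y), tapering to 58 mm above the base; then a neck 18 x 10 mm; on top a square flange 33 x 33 mm, 6 mm thick, sides along its x and y: grip it there. Point: on its axis, 45 mm above its base. Its z is up as it stands.
- adapter_mid (a point): Gold coax-to-waveguide adapter, 45 mm tall, 0.09 kg: a square base flange 33 x 33 x 6 mm and on it a block 24 (its x) x 18 mm (its y). A round connector sticks out 12 mm on its +x side, 28 mm above the base, so grip it across its y. Point: on its axis, 22.5 mm above its base. Its z is up as it stands.
- post_tall_mid (a point): Tall round steel pedestal post: 75 mm tall, 25 mm in diameter, 0.29 kg, with a foot 32 mm in diameter and 6 mm high. Point: on its axis, 37.5 mm above its base. Its z is up as it stands.
- post_short_mid (a point): Short round steel pedestal post: 50 mm tall, 25 mm in diameter, 0.20 kg, with a foot 32 mm in diameter and 6 mm high. Point: on its axis, 25 mm above its base. Its z is up as it stands.
- bracket_plate (a point): Blue L-shaped angle bracket, 50 mm tall, 0.10 kg: a foot 50 (its x) x 40 mm (its y), 8 mm thick, and at the foot's -x edge an upright plate 10 mm thick (its x), 40 mm wide (its y); grip this plate across its thickness. Point: in the middle of the plate, 25 mm above the base; the foot's middle lies 20 mm from it along +x. Its z is up as it stands.
- tray_white: White plastic tray with dark rubber lining, for the gold parts. Open box 120 (its x) x 150 mm (its y) outside, walls 4 mm thick, 28 mm high above the breadboard (z = 0, on which all stands at the start); the lining's top, on which things will stand, is 8 mm above the breadboard. Fixed. Origin: centre of its underside, z up.
- tray_red: Red plastic tray, for the steel posts. Open box 120 (its x) x 150 mm (its y) outside, walls 4 mm thick, 28 mm high above the breadboard; its floor is 4 mm above the breadboard. Fixed. Origin: centre of its underside, z up.
- tray_yellow: Yellow plastic tray, for the bracket. Open box 120 (its x) x 150 mm (its y) outside, walls 4 mm thick, 28 mm high above the breadboard; its floor is 4 mm above the breadboard. Fixed. Origin: centre of its underside, z up.
- lab_jack_top (a point): Bystander on the left: blue scissor lab jack, 100 (its x) x 80 mm, with a black knob out to 74 mm on its +x and an upright green circuit board 70 mm wide on top, 151 mm tall in all. Point: centre of its top plate, 80 mm up. Loose; leave it alone.
- driver_grip (a point): Bystander on the right: orange-handled screwdriver, 180 mm long, 26 mm thick, lying on the breadboard. Point: in its handle; x runs from handle to blade. Loose; leave it alone.

How it is judged:
By the outcome, as a careful person would: the job done as asked, in the order asked, and still so for the second after the job is handed in, with the robot touching nothing.
It also fails if it takes over 122 s, if anything falls off the work surface, if the arm or the gripper's body presses on something with over 40 N, if the wrist force passes 120 N, or if a joint passes its speed limit or range.

## Robot

A 6-joint arm with a two-finger parallel gripper is mounted at the origin on the work surface. World frame = base frame: x ahead of the robot, y to its left, z up, the work surface at z = 0. Lengths are in m, angles in rad, forces in N, time in s.
With the tool pointing down it reaches from about 0.275 to 0.825 m from the base axis. Payload 4.9 kg.
Tool frame: the origin (TCP) lies midway between the tips of the shut fingers; the grasp point (between the pads) lies 19 mm behind it (grip_point_offset is the distance from the TCP to the grasp point, in m); z points along the fingers, y is the line along which they close (so a half turn about z gives the same grasp; the last joint's range is limited). The gripper opens to 85 mm and grips with 20 to 120 N. Pads are 22 mm wide; open, the fingers measure 114 mm over their backs; the gripper's body (76 mm by 85 mm) begins 54 mm behind the grasp point. The pads swing forward as they close: fully open they stand 13 mm farther back than shut.
Start: joints at [-1.321, 0.326, -0.193, 1.052, 0, 1.437], TCP at [0.206, -0.51, 0.231] pointing down, gripper open.
Joint ranges: [-2.65, 2.65], [-0.97, 1.79], [-1.3, 1.35], [-1.93, 2.1], [-1.47, 1.37], [-3.14, 3.14]. Speed limits (rad/s): [2.57, 2.57, 3.14, 3.14, 3.14, 3.14].

## Interface

Orientations are given as a rotation vector (axis times angle).
In Python, from cell import * gives the robot as it stands. Calls block until the motion is done:
- movep(position, orientation): joint-space move of the TCP to a pose.
- move_l(position, velocity=0.15, rot=None, until_force=None): straight line of the TCP; rot=None keeps the orientation; velocity is the mean speed in m/s. With until_force (N) it stops when the force on the tool has changed by that much, and returns True; else False.
- set_joints(angles): joint-space move.
- let_go() and grab(newtons=None): open the fingers fully, or close them until they stop; newtons is the grip in N (None keeps the last).
- sleep(seconds).
- ik(position, orientation): joint angles nearest the present ones, or None.
- get_state(): the state.
- grab_frame(name): name is "scene" or "top"; returns a dict with "img" (420x560x3 uint8, red, green, blue), "fx", "fy", "cx", "cy" (pixels), "cam_to_world" (4x4, takes a point from camera to world coordinates). Camera axes: x right, y down, z forward; pixel columns grow to the right and rows downward; lengths in m; the calibration is good to about 2 mm. A picture is of the moment at which its call begins. There is no depth.
A pose or a line that the arm cannot do raises MotionError and nothing moves.
- sign_off(): hands the job in; it is judged then, once.
Trained networks look in the newest picture that a camera, given by its name, has taken for a name from the list of things; names that differ only in an ending like _2 or _b are one class to them, and where a whole thing is asked for, a point or a joint stands for the part that bears it (a point fixed in the world has none). Each returns a list of dicts, best first, with "score" (0 to 1); they miss things now and then, are a little off and sometimes report something else, mostly with a low value. They report only what shows in the picture. A call takes as long as a camera call.
- spot_in(camera, name): "centre" ([column, row] in pixels, amid what is visible of it).
- silhouettes(camera, name): "mask" (420x560 bool, what is visible of it) and "centre" ([column, row] in pixels, amid what is visible of it).
- tip_of(camera, name): "centre" ([column, row] in pixels: a listed point, or the origin of a listed thing).
The state is a dict: "clock": time; "q": joint angles; "joint_velocities": joint speeds; "tau": joint torques, N m; "position": TCP position; "eef_rot": TCP orientation; "contact_force": force on the tool from outside, world axes, zero at the start; "wrist_torque": the same for the moment, N m; "finger_gap": opening from 0.0 (shut) to 1.0 (fully open); "grasp_force": force on a finger pad.
Only numpy, scipy, OpenCV 4.12 (cv2) and the standard library are available. Lean on these libraries where they do the work, as an engineer would, in place of code of your own. Each camera call takes 0.05 s, during which the arm holds its last target. There are 200 camera calls.

## Working session

There is one attempt and no reset: what is moved stays moved. The work goes in short steps, each a Python script; the robot and the scene stay as the last script left them, time stands still between calls to the robot, and variables do not carry over. Pictures are saved under pics/ and viewed, at most 14 in all, crops included, and the job is handed in when it is done.

```bash
mkdir -p pics; ls; cat > h.py <<'E'
from cell import *
import numpy as np, cv2
from scipy.spatial.transform import Rotation as R
def ray(f,px):
    T=np.array(f["cam_to_world"]); d=T[:3,:3]@[(px[0]-f["cx"])/f["fx"],(px[1]-f["cy"])/f["fy"],1]
    return T[:3,3],d
def at_z(f,px,z):
    o,d=ray(f,px); return o+d*(z-o[2])/d[2]
def proj(f,p):
    T=np.array(f["cam_to_world"]); c=T[:3,:3].T@(np.asarray(p)-T[:3,3])
    return np.array([f["cx"]+f["fx"]*c[0]/c[2],f["cy"]+f["fy"]*c[1]/c[2]])
def tri(rays):
    A=sum(np.eye(3)-np.outer(d,d)/(d@d) for o,d in rays); b=sum((np.eye(3)-np.outer(d,d)/(d@d))@o for o,d in rays)
    return np.linalg.solve(A,b)
Z=dict(horn_mid=.045,adapter_mid=.0225,post_tall_mid=.0375,post_short_mid=.025,bracket_plate=.025,tray_white=0,tray_red=0,tray_yellow=0,lab_jack_top=.08,driver_grip=.013)
E
cat > a.py <<'E'
from h import *
np.set_printoptions(precision=3,suppress=True)
F={c:grab_frame(c) for c in("top","scene")}
for c in F:
    cv2.imwrite(f"pics/{c}0.png",F[c]["img"][:,:,::-1]); print(c,np.array(F[c]["cam_to_world"])[:3])
for n in Z:
    rs=[]
    for c in F:
        L=tip_of(c,n)
        for d in L[:3]: print(n,c,round(d["score"],2),np.array(d["centre"]),at_z(F[c],d["centre"],Z[n])[:2])
        if L: rs.append(ray(F[c],L[0]["centre"]))
    if len(rs)==2: print("   tri",tri(rs))
E
python3 a.py
```

```text
pics
top [[-0.015 -0.993  0.121  0.349]
 [-1.     0.017  0.017  0.018]
 [-0.019 -0.121 -0.993  1.38 ]]
scene [[-0.713  0.388 -0.584  1.262]
 [ 0.701  0.371 -0.609  0.811]
 [-0.02  -0.844 -0.536  0.775]]
horn_mid top 0.7 [294.2 223. ] [ 0.466 -0.006]
horn_mid top 0.34 [205.4 250.4] [0.376 0.301]
horn_mid scene 0.9 [286.  213.3] [0.473 0.011]
   tri [ 0.464 -0.003  0.035]
adapter_mid top 0.39 [208.2 248.6] [0.383 0.296]
adapter_mid top 0.3 [284.3 176.5] [0.635 0.026]
adapter_mid scene 0.7 [385.6 244.1] [0.37 0.29]
   tri [0.382 0.295 0.032]
post_tall_mid top 0.55 [335.6 231.1] [ 0.436 -0.149]
post_tall_mid scene 0.7 [258.7 189.7] [ 0.427 -0.16 ]
   tri [ 0.436 -0.148  0.046]
post_short_mid top 0.5 [374.5 251. ] [ 0.366 -0.282]
post_short_mid scene 0.65 [246.5 174.5] [ 0.371 -0.286]
   tri [ 0.368 -0.285  0.024]
bracket_plate top 0.63 [373.8 253.3] [ 0.358 -0.28 ]
bracket_plate top 0.56 [251.4 231.8] [0.439 0.144]
bracket_plate scene 0.84 [329.3 230.9] [0.431 0.142]
bracket_plate scene 0.73 [287.5 209.5] [ 0.433 -0.023]
   tri [ 0.278 -0.179 -0.156]
tray_white top 0.76 [287.7 175.8] [0.642 0.014]
tray_white scene 0.71 [247.1 250.8] [0.634 0.018]
   tri [0.638 0.017 0.002]
tray_red scene 0.66 [355.  303.6] [0.59  0.357]
tray_yellow top 0.89 [381.4 191.1] [ 0.58  -0.322]
tray_yellow top 0.48 [339.8 233. ] [ 0.431 -0.168]
tray_yellow scene 0.59 [191.  200.2] [ 0.584 -0.32 ]
   tri [ 0.581 -0.323 -0.003]
lab_jack_top top 0.79 [132.7 229.3] [0.45  0.542]
lab_jack_top scene 0.84 [465.1 286.6] [0.448 0.545]
   tri [0.449 0.544 0.08 ]
driver_grip top 0.75 [430.9 224.1] [ 0.457 -0.486]
driver_grip scene 0.45 [194.5 166.2] [ 0.446 -0.491]
   tri [ 0.454 -0.482  0.02 ]
```

```bash
python3 - <<'E'
import cv2
t=cv2.imread("pics/top0.png")[140:300,170:450]; cv2.imwrite("pics/top_c.png",cv2.resize(t,None,fx=2.85,fy=2.85,interpolation=cv2.INTER_CUBIC))
t=cv2.imread("pics/scene0.png")[130:330,150:430]; cv2.imwrite("pics/scene_c.png",cv2.resize(t,None,fx=2.85,fy=2.85,interpolation=cv2.INTER_CUBIC))
E
```

```text
(no output)
```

View pics/top_c.png

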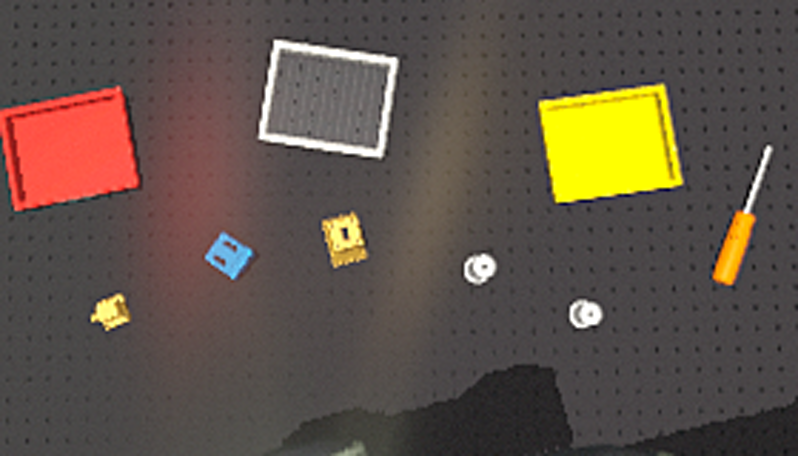

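View pics/scene_c.png

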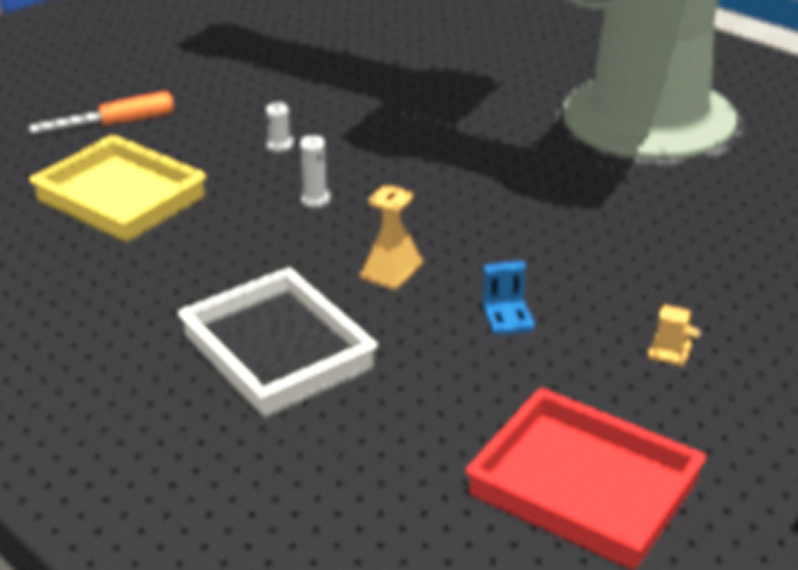

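The top view (crop/2.85 + (170,140)) shows the red tray at px (194,191), white at (285,175), yellow at (384,190), adapter (209,249), bracket (250,230), horn (291,224), tall post (338,234) and short post (375,250). The networks agree, except for one false bracket hit on the short post. Next I fit the known shapes to the masks from both cameras to get positions and yaw.

```bash
cat > fit.py <<'E'
from h import *
from scipy.optimize import minimize
def box(x0,x1,y0,y1,z0,z1): return np.array([[x,y,z] for x in(x0,x1) for y in(y0,y1) for z in(z0,z1)])
def cb(a,b,z0,z1): return box(-a/2,a/2,-b/2,b/2,z0,z1)
def cyl(d,z0,z1):
    t=np.linspace(0,2*np.pi,24); return np.array([[d/2*np.cos(a),d/2*np.sin(a),z] for a in t for z in(z0,z1)])
M=dict(horn_mid=[np.vstack([cb(56,42,0,0),cb(18,10,58,58)]),cb(18,10,58,84),cb(33,33,84,90)],
 adapter_mid=[cb(33,33,0,6),cb(24,18,6,45),box(12,24,-4,4,24,32)],
 post_tall_mid=[cyl(32,0,6),cyl(25,0,75)],post_short_mid=[cyl(32,0,6),cyl(25,0,50)],
 bracket_plate=[box(-5,45,-20,20,0,8),box(-5,5,-20,20,0,50)],
 tray_white=[cb(120,150,0,28)],tray_red=[cb(120,150,0,28)],tray_yellow=[cb(120,150,0,28)])
G=dict(horn_mid=(.465,-.004),adapter_mid=(.378,.294),post_tall_mid=(.434,-.15),post_short_mid=(.368,-.284),bracket_plate=(.436,.143),
 tray_white=(.638,.016),tray_red=(.59,.357),tray_yellow=(.582,-.321))
S=4
def render(f,n,p,z0=0):
    im=np.zeros((420*S,560*S),np.uint8); c,s=np.cos(p[2]),np.sin(p[2])
    T=np.array(f["cam_to_world"])
    for V in M[n]:
        W=np.c_[c*V[:,0]-s*V[:,1]+p[0]*1e3,s*V[:,0]+c*V[:,1]+p[1]*1e3,V[:,2]+z0*1e3]/1e3
        P=(W-T[:3,3])@T[:3,:3]; q=np.c_[f["cx"]+f["fx"]*P[:,0]/P[:,2],f["cy"]+f["fy"]*P[:,1]/P[:,2]]
        h=cv2.convexHull((((q+.5)*S-.5)*16).round().astype(np.int32)); cv2.fillConvexPoly(im,h,255,shift=4)
    return im
def fit(F,n,z0=0,guess=None,use=("top","scene")):
    g=guess or G[n]; ms={}
    for c in use:
        e=proj(F[c],[*g,Z[n]+z0]); L=[d for d in silhouettes(c,n) if np.hypot(*(np.array(d["centre"])-e))<14]
        if L: m=L[0]["mask"]; ms[c]=m.astype(np.float32)
    def cost(p,cs=None):
        v=0
        for c in cs or ms:
            r=cv2.resize(render(F[c],n,p,z0),(560,420),interpolation=cv2.INTER_AREA)/255.
            v+=np.abs(r-ms[c]).sum()/ms[c].sum()
        return v/len(cs or ms)
    rs=[]
    for y in ([0] if "post" in n else np.arange(0,2*np.pi,np.pi/4)):
        r=minimize(cost,[*g,y],method="Nelder-Mead",options=dict(initial_simplex=[[*g,y],[g[0]+.006,g[1],y],[g[0],g[1]+.006,y],[g[0],g[1],y+.4]],maxiter=120,xatol=2e-4,fatol=1e-4))
        rs.append((round(r.fun,3),r.x[:2].round(4),round((r.x[2]+np.pi)%(2*np.pi)-np.pi,3)))
    rs.sort(key=lambda t:t[0]); return list(ms),rs[:4]
E
python3 - <<'E'
from fit import *
F={c:grab_frame(c) for c in("top","scene")}
for n in M:
    k,r=fit(F,n); print(n,k)
    for t in r: print("   ",*t)
E
```

```text
horn_mid ['scene']
    0.109 [0.4638 0.0039] 0.333
    0.109 [0.4638 0.0039] -2.809
    0.112 [0.4629 0.0031] 0.341
    0.112 [0.4629 0.0031] -2.8
adapter_mid ['top', 'scene']
    0.189 [0.3803 0.2954] 1.999
    0.189 [0.3806 0.2954] 2.044
    0.229 [0.3806 0.2967] -1.165
    0.233 [0.3794 0.2976] -0.59
post_tall_mid ['top', 'scene']
    0.135 [ 0.4256 -0.157 ] 0.893
post_short_mid ['top', 'scene']
    0.336 [ 0.3692 -0.2846] 0.107
bracket_plate ['top']
    0.11 [0.436  0.1348] 0.98
    0.111 [0.4365 0.1346] 1.0
    0.112 [0.4354 0.1346] 0.945
    0.202 [0.4565 0.1659] -2.15
tray_white ['top', 'scene']
    0.067 [0.6409 0.0223] -0.151
    0.067 [0.6409 0.0223] 2.99
    0.068 [0.6403 0.0226] 2.982
    0.068 [0.6403 0.0226] -0.159
tray_red ['top']
    0.048 [0.5856 0.3525] 0.178
    0.048 [0.586  0.3523] 0.185
    0.048 [0.5855 0.3525] -2.963
    0.048 [0.5856 0.3525] -2.963
tray_yellow ['top', 'scene']
    0.054 [ 0.5778 -0.3258] 0.129
    0.054 [ 0.5778 -0.3258] -3.013
    0.055 [ 0.578  -0.3257] -3.015
    0.055 [ 0.578  -0.3257] 0.127
```

Networks disagree by up to 8 mm, so I refit against colour masks, which are sharper, and overlay the result.

```bash
cat >> fit.py <<'E'
def cmask(f,n,e,rad):
    hsv=cv2.cvtColor(f["img"],cv2.COLOR_RGB2HSV).astype(int); H,s,v=hsv[...,0],hsv[...,1],hsv[...,2]
    if n in("horn_mid","adapter_mid"): m=(abs(H-20)<12)&(s>80)&(v>90)
    elif n=="bracket_plate": m=(abs(H-105)<15)&(s>100)&(v>55)
    elif n=="tray_red": m=((H<10)|(H>170))&(s>120)&(v>100)
    elif n=="tray_yellow": m=(abs(H-30)<8)&(s>100)&(v>100)
    else: m=(s<70)&(v>115)
    yy,xx=np.mgrid[:420,:560]; m&=np.hypot(xx-e[0],yy-e[1])<rad
    k,lab,st,_=cv2.connectedComponentsWithStats(m.astype(np.uint8),connectivity=8)
    if k<2: return None
    m=(lab==1+np.argmax(st[1:,4])).astype(np.uint8)
    cs,_=cv2.findContours(m,cv2.RETR_EXTERNAL,cv2.CHAIN_APPROX_NONE)
    return cv2.drawContours(np.zeros_like(m),cs,-1,1,-1).astype(np.float32)
def cfit(F,n,z0=0,guess=None,yaw=None,only=None):
    g=tuple(guess) if guess is not None else G[n]; ms={}
    for c in F:
        if only and c not in only: continue
        m=cmask(F[c],n,proj(F[c],[*g,Z[n]+z0]),45 if "tray" in n else 20)
        if m is not None: ms[c]=m
    def cost(p):
        return sum(np.abs(cv2.resize(render(F[c],n,p,z0),(560,420),interpolation=cv2.INTER_AREA)/255.-ms[c]).sum()/ms[c].sum() for c in ms)/len(ms)
    best=None
    for y in ([0] if "post" in n else [yaw] if yaw is not None else np.arange(0,2*np.pi,np.pi/4)):
        r=minimize(cost,[*g,y],method="Nelder-Mead",options=dict(initial_simplex=[[*g,y],[g[0]+.006,g[1],y],[g[0],g[1]+.006,y],[g[0],g[1],y+.4]],maxiter=120,xatol=2e-4,fatol=1e-4))
        if best is None or r.fun<best.fun: best=r
    x=best.x.copy(); x[2]=(x[2]+np.pi)%(2*np.pi)-np.pi
    return x,best.fun,ms
def overlay(F,c,ps,win,name,z0={}):
    s=3; im=cv2.resize(F[c]["img"][:,:,::-1],None,fx=s,fy=s,interpolation=cv2.INTER_CUBIC)
    for n,p in ps.items():
        r=cv2.resize(render(F[c],n,p,z0.get(n,0)),(560*s,420*s)); cs,_=cv2.findContours((r>127).astype(np.uint8),cv2.RETR_EXTERNAL,cv2.CHAIN_APPROX_NONE)
        cv2.drawContours(im,cs,-1,(255,0,255),1)
    x0,x1,y0,y1=win; cv2.imwrite(name,im[y0*s:y1*s,x0*s:x1*s])
E
python3 - <<'E'
from fit import *
import json
F={c:grab_frame(c) for c in("top","scene")}; P={}
for n in M:
    x,v,ms=cfit(F,n); P[n]=x.tolist(); print(n,x.round(4),round(v,3),{c:int(m.sum()) for c,m in ms.items()},[cfit(F,n,only=[c],guess=x[:2],yaw=x[2])[0].round(3) for c in ms])
json.dump(P,open("P.json","w"))
overlay(F,"top",P,(165,430,140,290),"pics/ov_top.png"); overlay(F,"scene",P,(155,420,140,335),"pics/ov_sc.png")
E
```

```text
horn_mid [0.4665 0.0072 0.1736] 0.143 {'top': 221, 'scene': 503} [array([0.468, 0.007, 0.231]), array([0.464, 0.006, 0.086])]
adapter_mid [0.3813 0.2959 1.9044] 0.158 {'top': 121, 'scene': 284} [array([0.383, 0.296, 1.961]), array([0.378, 0.295, 1.858])]
post_tall_mid [ 0.4253 -0.1569  0.2787] 0.157 {'top': 96, 'scene': 210} [array([ 0.427, -0.158,  0.135]), array([ 0.423, -0.159, -0.305])]
post_short_mid [ 0.3696 -0.285   0.353 ] 0.169 {'top': 93, 'scene': 133} [array([ 0.37 , -0.286,  0.267]), array([ 0.367, -0.287, -0.161])]
bracket_plate [0.437  0.1345 0.976 ] 0.132 {'top': 153, 'scene': 407} [array([0.438, 0.136, 0.947]), array([0.434, 0.132, 1.008])]
tray_white [ 0.6408  0.023  -0.1685] 0.1 {'top': 1611, 'scene': 2184} [array([ 0.645,  0.025, -0.175]), array([ 0.637,  0.023, -0.16 ])]
tray_red [ 0.5839  0.3506 -2.9591] 0.082 {'top': 1622, 'scene': 3169} [array([ 0.587,  0.352, -2.957]), array([ 0.581,  0.349, -2.962])]
tray_yellow [ 0.5786 -0.3254  0.1247] 0.082 {'top': 1647, 'scene': 1429} [array([ 0.58 , -0.326,  0.121]), array([ 0.574, -0.326,  0.165])]
```

View pics/ov_top.png

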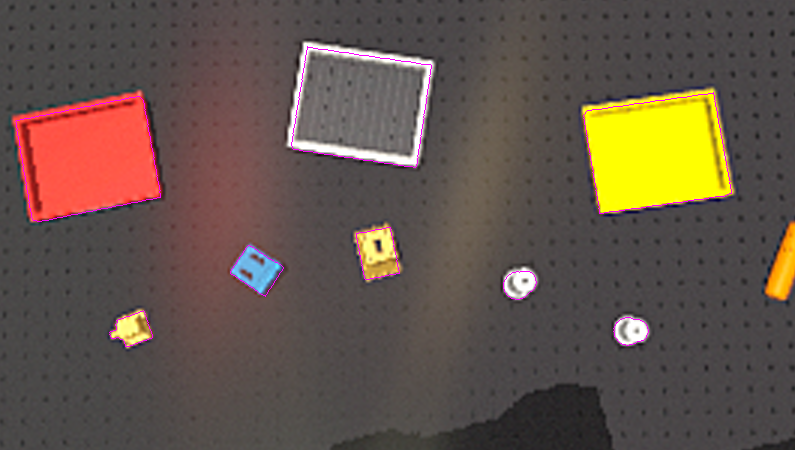

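View pics/ov_sc.png

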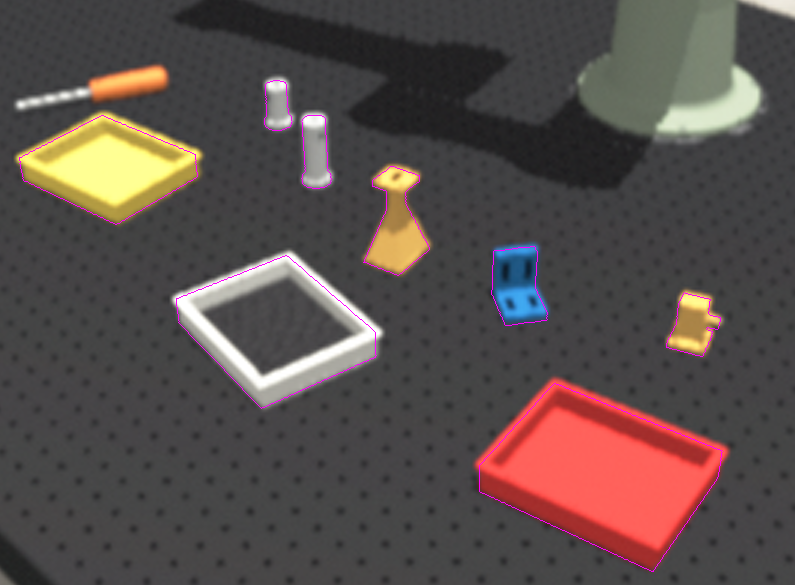

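The overlays match both views closely: trays at top px (194,191), (285,175) and (384,190), and every part outlined to within about 1 px. Horn first.

```bash
cat > job.py <<'E'
from fit import *
import json
P=json.load(open("P.json")); UP=.25
def rv(psi): return (R.from_euler("z",psi)*R.from_euler("x",np.pi)).as_rotvec()
def job(n,tray,loc,a,yaw_to,gz,floor,grip=40,yaw=None,up=UP):
    """a: closing axis relative to the part's yaw; yaw_to: final part yaw; gz: TCP height over the part's base when gripping"""
    x,y,yw=P[n]; yw=yaw if yaw is not None else yw
    tx,ty,tw=P[tray]; c,s=np.cos(tw),np.sin(tw); px,py=tx+c*loc[0]-s*loc[1],ty+s*loc[0]+c*loc[1]
    d=(yaw_to-yw+np.pi)%(2*np.pi)-np.pi; opts=[]
    for k in(-1,0,1,2):
        p1=yw+a+np.pi/2+k*np.pi; q1=ik([x,y,gz],rv(p1)); q2=ik([px,py,up],rv(p1+d)); q3=ik([x,y,up],rv(p1))
        if q1 is not None and q2 is not None and q3 is not None: opts.append((max(abs(q1[5]),abs(q2[5])),p1,q1[5],q2[5]))
    o=min(opts); p1=o[1]; print(n,"q6",round(o[2],2),round(o[3],2),"to",round(px,3),round(py,3),"turn",round(d,2))
    t0=get_state()["clock"]
    movep([x,y,up],rv(p1)); move_l([x,y,gz+.03],.2)
    print("hit going down:",move_l([x,y,gz],.06,until_force=8))
    grab(grip); st=get_state(); print("gap",round(st["finger_gap"],3),"f",round(st["grasp_force"],1),"z",round(st["position"][2],4))
    z1=st["position"][2]
    move_l([x,y,up],.15); st=get_state(); print("lifted gap",round(st["finger_gap"],3),"f",round(st["grasp_force"],1))
    if st["grasp_force"]<5: raise SystemExit("not held")
    movep([px,py,up],rv(p1+d)); move_l([px,py,z1+floor+.012],.15); sleep(.3)
    hit=move_l([px,py,z1+floor-.006],.015,until_force=3); st=get_state()
    print("touch",hit,"dz",round(st["position"][2]-z1-floor,4),"F",np.round(st["contact_force"],1))
    if not hit: raise SystemExit("no contact")
    let_go(); move_l([px,py,up],.2); st=get_state(); print("t",round(st["clock"]-t0,1),"clock",round(st["clock"],1))
    F={c:grab_frame(c) for c in("top","scene")}; 
    r,v,_=cfit(F,n,z0=floor,guess=(px,py),yaw=yaw_to); print("seen",r.round(3),round(v,3),"meant",round(px,3),round(py,3),round(yaw_to,2))
    return F
E
python3 - <<'E'
from job import *
F=job("horn_mid","tray_white",(0,.038),np.pi/2,P["tray_white"][2],.064,.008)
cv2.imwrite("pics/horn1.png",cv2.resize(F["scene"]["img"][150:320,150:400,::-1],None,fx=3,fy=3))
E
```

```text
horn_mid q6 -0.32 0.15 to 0.647 0.06 turn -0.34
hit going down: False
gap 0.382 f 38.5 z 0.0644
lifted gap 0.38 f 38.9
touch True dz 0.0 F [-1.8 -0.2  4.6]
t 10.3 clock 12.4
seen [ 0.642  0.056 -0.029] 0.137 meant 0.647 0.06 -0.17
```

View pics/horn1.png

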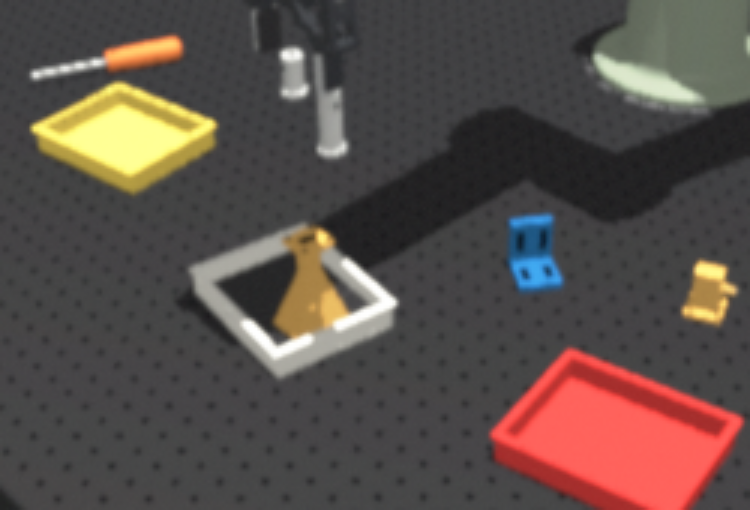

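```bash
python3 - <<'E'
from job import *
tw=P["tray_white"][2]
# adapter y axis along tray x; pick the nearer of the two yaws
yw=min([tw+np.pi/2,tw-np.pi/2,tw+1.5*np.pi],key=lambda t:abs(t-P["adapter_mid"][2]))
F=job("adapter_mid","tray_white",(0,-.040),np.pi/2,yw,.017,.008)
cv2.imwrite("pics/ad1.png",cv2.resize(F["scene"]["img"][150:320,150:400,::-1],None,fx=3,fy=3))
E
```

```text
adapter_mid q6 -1.4 -1.54 to 0.634 -0.016 turn -0.5
hit going down: False
gap 0.2 f 39.7 z 0.0172
lifted gap 0.205 f 39.2
touch True dz 0.0 F [ 0.2 -0.1  4.3]
t 11.6 clock 24.2
seen [ 0.629 -0.016  1.828] 0.597 meant 0.634 -0.016 1.4
```

The horn stands upright in the white tray (scene crop px (310,290)). The adapter touched the lining at the expected height, though its shadowed colour mask is poor, so I'll confirm it later from a picture. Posts next.

```bash
python3 - <<'E'
from job import *
tw=P["tray_red"][2]%np.pi
P["tray_red"][2]=tw
job("post_tall_mid","tray_red",(0,.030),0,tw,.036,.004,50,yaw=tw)
job("post_short_mid","tray_red",(0,-.040),0,tw,.021,.004,50,yaw=tw)
F={c:grab_frame(c) for c in("top","scene")}
cv2.imwrite("pics/posts.png",cv2.resize(F["scene"]["img"][150:350,150:420,::-1],None,fx=2.9,fy=2.9))
E
```

```text
post_tall_mid q6 0.87 1.86 to 0.578 0.38 turn 0.0
hit going down: False
gap 0.283 f 48.7 z 0.0363
lifted gap 0.278 f 49.0
touch True dz 0.0 F [-0.7 -0.1  4.8]
t 12.4 clock 36.6
seen [ 0.579  0.38  -0.133] 0.156 meant 0.578 0.38 0.18
post_short_mid q6 0.57 1.76 to 0.591 0.311 turn 0.0
hit going down: False
gap 0.277 f 48.8 z 0.0213
lifted gap 0.274 f 49.0
touch True dz 0.0 F [-0.4 -0.   5.1]
t 13.4 clock 50.1
seen [ 0.59   0.312 -0.131] 0.158 meant 0.591 0.311 0.18
```

View pics/posts.png

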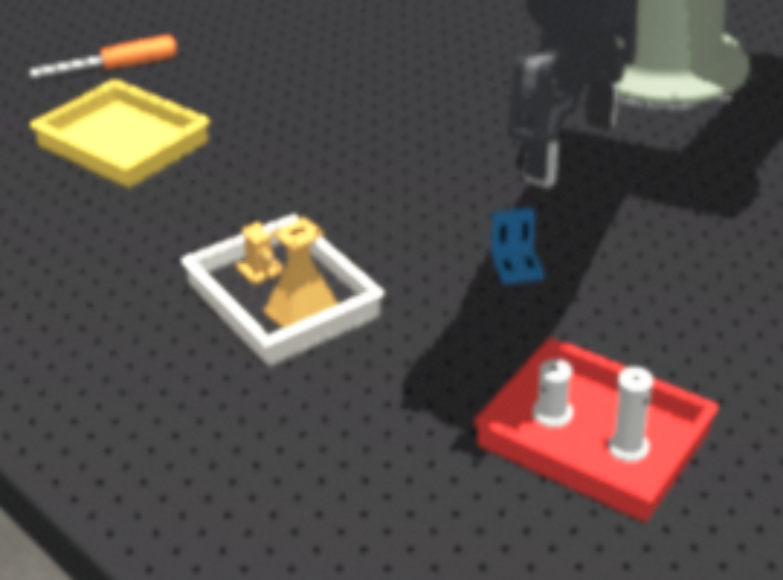

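Both gold parts stand in the white tray (crop px (258,255) and (300,275)) and both posts stand in the red one ((553,393) and (630,415)). The bracket remains.

```bash
python3 - <<'E'
from job import *
job("bracket_plate","tray_yellow",(0,-.008),0,P["tray_yellow"][2]+np.pi/2,.016,.004,40)
set_joints([-1.321,0.326,-0.193,1.052,0,1.437])
F={c:grab_frame(c) for c in("top","scene")}; print(get_state()["clock"])
for n in("lab_jack_top","driver_grip"):
    for c in F: print(n,c,[np.round(at_z(F[c],d["centre"],Z[n])[:2],3) for d in tip_of(c,n)[:1]])
cv2.imwrite("pics/end_s.png",cv2.resize(F["scene"]["img"][130:330,150:420,::-1],None,fx=2.9,fy=2.9))
cv2.imwrite("pics/end_t.png",cv2.resize(F["top"]["img"][140:290,100:480,::-1],None,fx=2.1,fy=2.1))
E
```

```text
bracket_plate q6 0.73 -0.76 to 0.58 -0.333 turn 0.72
hit going down: False
gap 0.109 f 40.3 z 0.0162
lifted gap 0.112 f 39.9
touch True dz 0.0 F [ 0.3 -0.6  5.7]
t 11.7 clock 62.0
seen [ 0.581 -0.332  1.825] 0.334 meant 0.58 -0.333 1.7
64.0583
lab_jack_top top [array([0.453, 0.53 ])]
lab_jack_top scene [array([0.45 , 0.542])]
driver_grip top [array([ 0.45 , -0.482])]
driver_grip scene [array([ 0.451, -0.475])]
```

View pics/end_s.png

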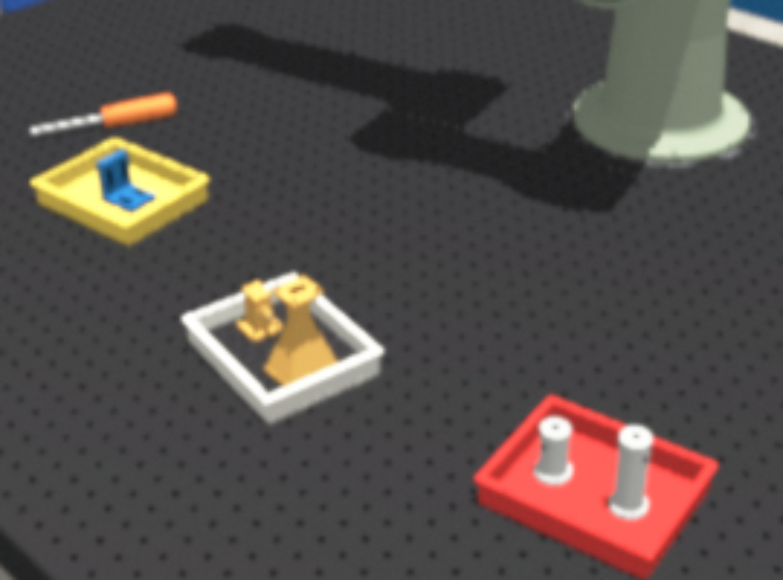

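View pics/end_t.png

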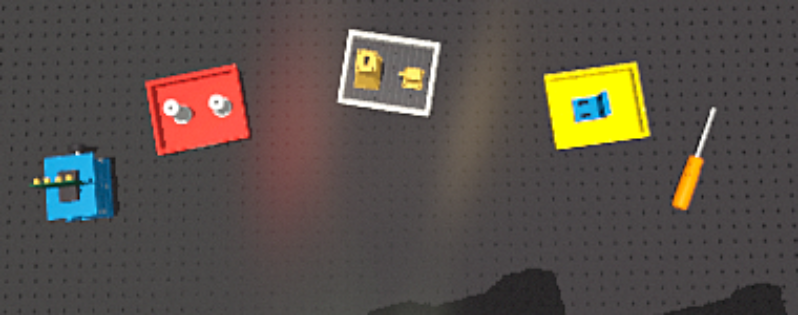

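The final views show all five parts upright inside their trays: bracket (scene crop px (122,183)), adapter (258,312), horn (300,335), posts (553,450) and (630,470). The jack and screwdriver are where they were.

```bash
python3 -c "
from cell import *
print(sign_off())"
```

```text
the job is handed in; nothing more can be done
None
```

The job is handed in at about 64 s of the 122 s allowed: the horn and adapter stand in the white tray, both posts in the red and the bracket in the yellow, with the lab jack and screwdriver left where they were.

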